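# Hang the hook-on bin on the slatwall board

### The job

Hang the small blue bin on the grey slatted board: tip its front up, feed the hook at its back into the upper groove, then swing it down until it hangs level and flat against the board, press it down home with a steady push of about 12 N for a second, and let go. Work by feel, since the board's height is not known exactly: never push the bin hard (25 N or more) against the board, and leave the other things on the worktop where they are.

Things in the scene. Friction and masses are not known exactly. Their poses are not given: they have to be found in the camera images.
- bin: Small blue open-topped plastic bin, 0.14 to 0.28 kg, upright on the worktop at the start. 108 long (x), 56 wide (y) mm; flat side walls 3 thick, 55 high (32 in the front 23 mm): grip across the 56 mm width. Origin: centre of the underside; +x to the back (hook side), z up. Back plate 56 wide, 4 thick, rear face at x = 55 mm, z = 0 to 60.
- lip_foot (a point): Foot of the hook at the bin's back, at bin (64, 0, 55) mm. The hook, 50 mm wide: from the back plate's top a level neck, z = 55 to 60 mm, runs back to a 4 mm thick upright lip, x = 62 to 66, z = 55 to 86 mm (bin frame).
- lip_tip (a point): Top end of the hook's lip, at bin (64, 0, 86) mm. The hook passes into a groove only with the bin's front tipped up about 35 to 55 degrees (turned so about its own +y); at 40 degrees it has about 3 mm to spare.
- stand: Fixed stand with a grey slatted board, 160 wide, 33 deep, 153 mm high. Origin: on the worktop below the middle of the board's front face, which is the plane x = 0; +x into the board, mostly to the left (+y); z up. The board is clamped at an untracked height h, -18 to +18 mm, and does not shift when touched. The stand's 10 mm thick foot reaches 17 mm in front of the face.
- groove (a point): Stand (0, 0, 130) mm: front edge of the upper groove's floor if h = 0; all heights here need h added. Mouth in the face z = 130 to 152. Over it an overhang, x = 0 to 5, z = 152 to 165; behind that a cavity x = 5 to 27, z = 130 to 165. The lower groove, not used, is the same 75 mm lower.
- board_top (a point): Stand (0, 0, 183) mm: front of the board's top edge if h = 0 (add h). The board is solid from z = 165 to 183. A seated bin has its neck on the groove's floor, its lip up behind the overhang with 2 mm play, its back plate on the face; its weight may make it lean 0.04 rad.
- spice_jar: Bystander: spice jar with a black cap, 41 across, 105 high; origin under its centre. Leave alone.
- garlic: Bystander: head of garlic, 57 mm. Leave alone.
- onion: Bystander: red onion, about 80 mm. Leave alone.
- measuring_cup: Bystander: steel measuring cup with a handle, 74 x 157 x 41 mm. Leave alone.
- timer: Bystander: red and cream kitchen timer, 64 across, 54 high. Leave alone.

How it is judged:
By the outcome, as a careful person would: the job done as asked, in the order asked, and still so for the second after the job is handed in, with the robot touching nothing.
It also fails if it takes over 69 s, if anything falls off the work surface, if the arm or the gripper's body presses on something with over 40 N, if the wrist force passes 120 N, or if a joint passes its speed limit or range.

### The arm

A 6-joint arm with a two-finger parallel gripper is mounted at the origin on a cart in front of the work surface, level with it; the furniture and walls round the work are solid. World frame = base frame: x ahead of the robot, y to its left, z up, the work surface at z = 0. Lengths are in mm, angles in rad, forces in N, time in s.
With the tool pointing down it reaches from about 325 to 875 mm from the base axis. Payload 4.4 kg.
Tool frame: the origin (TCP) lies on the centre line of the jaws, within the pads' length; the fingertips stand ahead of it and the grasp point (between the pads) lies 6 mm ahead of it (ctrl.tcp_to_tips is the z of the fingertips in the tool frame, in mm); z points along the fingers, y is the line along which they close (so a half turn about z gives the same grasp; the last joint's range is limited). The gripper opens to 85 mm and grips with 20 to 120 N. Pads are 22 mm wide; open, the fingers measure 114 mm over their backs; the gripper's body (76 mm by 85 mm) begins 54 mm behind the grasp point. The pads swing forward as they close: fully open they stand 13 mm farther back than shut.
Start: joints at [-1.292, 0.207, 1.542, -0, 1.393, -0.15], TCP at [239.062, -522.95, 234.482] pointing down, gripper open.
Joint ranges: [-2.73, 2.73], [-0.86, 2.22], [0.23, 2.46], [-1.11, 4.25], [0.08, 2.63], [-2.82, 2.82]. Speed limits (rad/s): [2.79, 2.79, 3.14, 3.14, 3.14, 3.14].

### API

Orientations are given as a 3x3 rotation matrix whose columns are the frame's x, y, z axes.
In Python, from plant import ctrl, sensors, optics gives the robot as it stands. Calls block until the motion is done:
- ctrl.move_ptp(position, orientation): joint-space move of the TCP to a pose.
- ctrl.move_l(position, rot=None, vel=150, threshold=None): straight line of the TCP; rot=None keeps the orientation; vel is the mean speed in mm/s. With threshold (N) it stops when the force on the tool has changed by that much, and returns True; else False.
- ctrl.set_joints(angles): joint-space move.
- ctrl.gripper_to(opening, force=None): finger opening in mm; force is the grip in N (None keeps the last); returns when the fingers have stopped.
- ctrl.hold(seconds).
- ctrl.solve_ik(position, orientation): joint angles nearest the present ones, or None.
- sensors.read_state(): the state.
- optics.grab_frame(name): name is "scene" or "top"; returns (picture, depth): 420x560x3 uint8, red, green, blue; 420x560 float32, mm along the optical axis (not along the pixel's ray), 0 where there is no reading.
- optics.camera_params(name): a dict with "mtx" (3x3 intrinsics, pixels), "k1" (the pictures are not rectified: a ray, as slopes to the right and down, at radius r is drawn at 1 + k1 r^2 times it, then the intrinsics apply), "R" (3x3) and "t" (3): a world point X has camera coordinates R X + t. Camera axes: x right, y down, z forward; pixel columns grow to the right and rows downward; lengths in mm; the calibration is good to about 2 mm. A picture is of the moment at which its call begins. camera_params takes no time and is no camera call.
A pose or a line that the arm cannot do raises ctrl.MotionError and nothing moves.
- ctrl.finish_job(): hands the job in; it is judged then, once.
The state is a dict: "t": time; "q": joint angles; "qvel": joint speeds; "tau": joint torques, N m; "eef_pos": TCP position; "eef_rot": TCP orientation; "force": force on the tool from outside, world axes, zero at the start; "wrist_torque": the same for the moment, N m; "grip_width": finger opening in mm; "grasp_force": force on a finger pad.
Only numpy, scipy, OpenCV 4.12 (cv2) and the standard library are available. Lean on these libraries where they do the work, as an engineer would, in place of code of your own. Each camera call takes 0.05 s, during which the arm holds its last target. There are 200 camera calls.

## Working session

There is one attempt and no reset: what is moved stays moved. The work goes in short steps, each a Python script; the robot and the scene stay as the last script left them, time stands still between calls to the robot, and variables do not carry over. Pictures are saved under pics/ and viewed, at most 10 in all, crops included, and the job is handed in when it is done.

```bash
mkdir -p pics; ls
python3 - <<'E'
from plant import ctrl, sensors, optics
import cv2,numpy as np
for n in("scene","top"):
    p,d=optics.grab_frame(n); cv2.imwrite(f"pics/{n}0.png",p[:,:,::-1]); np.savez(f"{n}0.npz",p=p,d=d)
    print(n,optics.camera_params(n))
print(ctrl.tcp_to_tips,sensors.read_state())
E
```

```text
pics
scene {'mtx': array([[487.91448317,   0.        , 283.86787953],
       [  0.        , 487.91448317, 215.96907647],
       [  0.        ,   0.        ,   1.        ]]), 'k1': -0.12049938227324458, 'R': array([[-0.71623184, -0.69763194, -0.01793368],
       [-0.44058313,  0.47196014, -0.76363613],
       [ 0.54120094, -0.53903923, -0.64539775]]), 't': array([ 429.33094019,  285.34629251, 1561.16738196])}
top {'mtx': array([[546.59143095,   0.        , 279.59029395],
       [  0.        , 546.59143095, 204.89422102],
       [  0.        ,   0.        ,   1.        ]]), 'k1': -0.182181527890083, 'R': array([[ 0.09402789, -0.99554487, -0.00701245],
       [-0.77833194, -0.06911681, -0.62403706],
       [ 0.62077222,  0.0641349 , -0.78136328]]), 't': array([  48.03736024,  497.88345755, 1921.59046922])}
25.0 {'t': 0.1, 'q': array([-1.29250021e+00,  2.07349595e-01,  1.54283307e+00,  7.59596082e-06,
        1.39351291e+00, -1.50473767e-01]), 'qvel': array([ 0.00182702, -0.00224519, -0.00290424,  0.00020676, -0.00193687,
       -0.0008028 ]), 'tau': array([-8.07262786e-04, -3.84096050e+01, -2.92549378e+01, -3.32055452e-04,
        4.89357641e-03,  3.77273039e-06]), 'eef_pos': array([ 238.871775  , -522.27727454,  233.42304524]), 'eef_rot': array([[ 9.09478512e-01,  4.15750540e-01, -5.70520201e-04],
       [ 4.15750806e-01, -9.09476317e-01,  2.02406413e-03],
       [ 3.22631142e-04, -2.07803706e-03, -9.99997789e-01]]), 'force': array([0.30607698, 0.25074196, 0.60225322]), 'wrist_torque': array([ 0.01869381, -0.00371646,  0.05356287]), 'grasp_force': 0.0, 'grip_width': 85.6652974699121}
```

View pics/scene0.png

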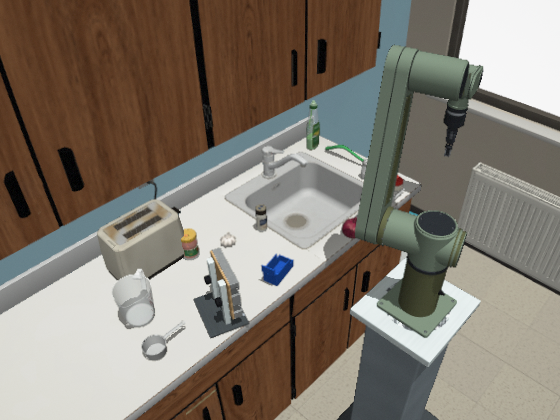

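View pics/top0.png

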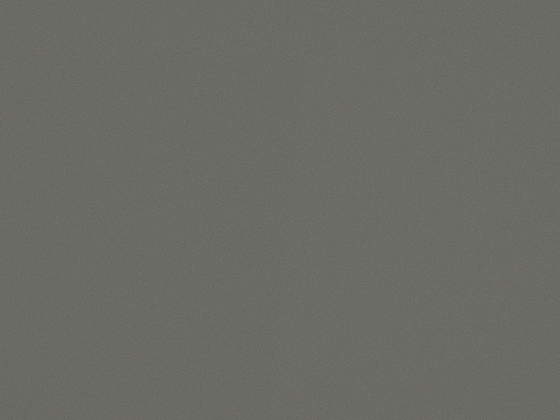

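The scene view shows the blue bin at about (278,268), the board at about (228,287) on its dark foot (220,312), and the sink beyond. The top view is blank grey, so I'll use the scene camera's depth.

```bash
cat > h.py <<'E'
from plant import ctrl, sensors, optics
import cv2,numpy as np
def cloud(n,d):
    c=optics.camera_params(n);K=c['mtx'];v,u=np.mgrid[0:420,0:560]
    pts=np.stack([u,v],-1).reshape(-1,1,2).astype(float)
    r=cv2.undistortPoints(pts,K,np.array([c['k1'],0,0,0.]),).reshape(420,560,2)
    P=np.dstack([r*d[...,None],d])
    return (P-c['t'])@c['R']
E
python3 - <<'E'
from h import *
z=np.load('top0.npz');print('topd',np.percentile(z['d'],[0,50,100]))
z=np.load('scene0.npz');p,d=z['p'],z['d'];W=cloud('scene',d);np.save('W.npy',W)
hsv=cv2.cvtColor(p,cv2.COLOR_RGB2HSV)
m=(hsv[...,0]>105)&(hsv[...,0]<130)&(hsv[...,1]>120)&(d>0);m[:230]=0;m[300:]=0;m[:,:250]=0;m[:,310:]=0
B=W[m];print(len(B),np.percentile(B,[1,50,99],axis=0))
lo=B[(B[:,2]>8)];print(cv2.minAreaRect(B[:,:2].astype(np.float32)))
for a,b in((-20,10),(10,25),(25,40),(40,52),(52,70),(70,100)):
    s=B[(B[:,2]>a)&(B[:,2]<b)]
    if len(s)>3: print(a,b,len(s),s[:,:2].mean(0),cv2.minAreaRect(s[:,:2].astype(np.float32)))
def at(u,v):return W[v,u].round()
for u,v in((220,320),(225,270),(232,300),(262,245),(155,345),(228,240),(260,215),(352,228),(190,240)):print(u,v,at(u,v))
c=np.zeros((100,130,3),np.uint8);c=p[235:335,185:315]
cv2.imwrite('pics/c1.png',cv2.resize(c,(780,600),interpolation=cv2.INTER_CUBIC)[:,:,::-1])
E
```

```text
topd [ 0.          0.         51.98721695]
589 [[385.65674477 153.05862159  -0.69083359]
 [412.0607193  215.29147637  26.91562331]
 [463.05831429 274.81571199  86.50716679]]
((411.47882080078125, 208.0025634765625), (84.78889465332031, 130.26296997070312), 15.457205772399902)
-20 10 134 [433.18842456 195.42155535] ((424.47613525390625, 205.69540405273438), (56.40728759765625, 118.67485046386719), 14.935576438903809)
10 25 145 [422.25407129 210.29557649] ((426.165283203125, 207.02633666992188), (58.1707649230957, 118.14386749267578), 13.98098087310791)
25 40 123 [417.80030063 217.79573111] ((424.8367614746094, 210.44464111328125), (59.183799743652344, 112.06974792480469), 13.939431190490723)
40 52 63 [418.70882909 218.54984904] ((421.703369140625, 220.98155212402344), (57.82183074951172, 84.53231048583984), 13.67364501953125)
52 70 68 [403.59108002 243.35637613] ((419.0734558105469, 227.53524780273438), (56.24613952636719, 94.98139953613281), 14.54288387298584)
70 100 55 [406.73190994 269.83628279] ((407.88348388671875, 269.447509765625), (44.96757888793945, 8.883700370788574), 13.074899673461914)
220 320 [407. 483.  12.]
225 270 [411. 435. 198.]
232 300 [359. 462. 130.]
262 245 [564. 151.   2.]
155 345 [485. 679.  -0.]
228 240 [650. 237.  31.]
260 215 [622. 101.  82.]
352 228 [346. -96.  58.]
190 240 [691. 368.  94.]
```

View pics/c1.png

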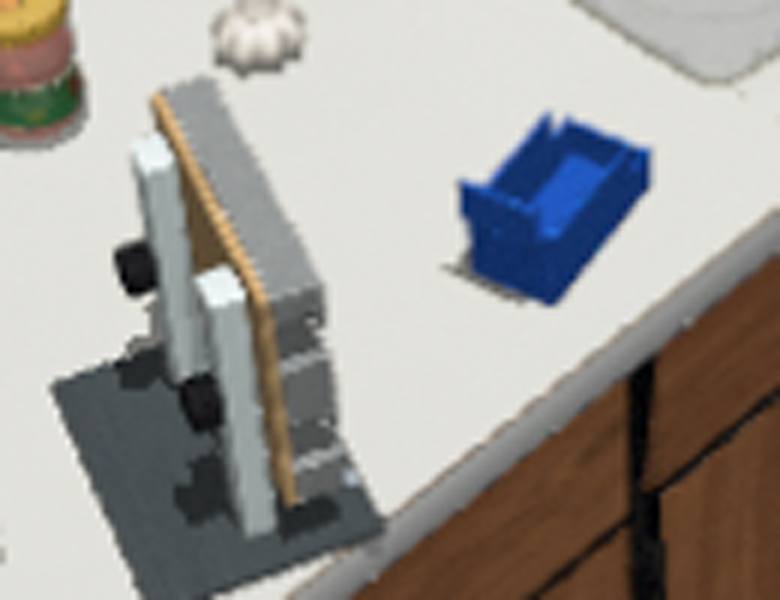

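The crop shows the bin from its hook side (hook near scaled (500,205)), its front pointing away from the board. The board is seen from behind, its grey top edge running from (190,90) to (295,290). I'll now measure the board top.

Run:
```python
from h import *
z=np.load('scene0.npz');p,d=z['p'],z['d'];W=np.load('W.npy')
hsv=cv2.cvtColor(p,cv2.COLOR_RGB2HSV)
m=(d>0)&(W[...,2]>165)&(W[...,2]<215)&(hsv[...,1]<40);m[:,:205]=0;m[:,245:]=0;m[330:]=0;m[:240]=0
S=W[m];print(len(S),np.histogram(S[:,2],bins=range(165,216,3)))
zt=np.median(S[:,2]);
for it in range(3): t=S[abs(S[:,2]-zt)<4];zt=np.median(t[:,2])
print(zt,len(t),cv2.minAreaRect(t[:,:2].astype(np.float32)),t[:,:2].mean(0))
dd=np.linalg.svd(t[:,:2]-t[:,:2].mean(0))[2][0];print(dd,np.degrees(np.arctan2(dd[1],dd[0])))
n=np.array([-dd[1],dd[0]]);n*=np.sign(n[1]);a=t[:,:2]@dd;b=t[:,:2]@n
print('along',np.percentile(a,[0,1,99,100]),'normal',np.percentile(b,[0,1,5,50,95,99,100]),n)
# front edge by strips
for q in range(int(a.min()),int(a.max()),20):
  s=(a>=q)&(a<q+20);print(q,b[s].min().round(1),b[s].max().round(1),s.sum())
# foot: dark
f=(d>0)&(abs(W[...,2]-10)<5)&(p.max(-1)<95)&(hsv[...,1]<90);f[:,:190]=0;f[:,252:]=0;f[:290]=0;f[340:]=0
F=W[f];print('foot',len(F),cv2.minAreaRect(F[:,:2].astype(np.float32)),F[:,2].mean())
```

```text
559 (array([  9,  10,  13,  12,  14,   9,  24,  47,  27,  33, 114, 175,  68,
         4,   0,   0]), array([165, 168, 171, 174, 177, 180, 183, 186, 189, 192, 195, 198, 201,
       204, 207, 210, 213]))
199.1473727083441 351 ((425.22137451171875, 422.7869873046875), (28.60845375061035, 162.4216766357422), 69.43348693847656) [422.30286065 424.07949747]
[-0.93629128  0.35122448] 159.43777196833898
along [-330.84945321 -329.51724207 -169.25920688 -168.42726677] normal [530.9003001  531.71265563 533.18733076 545.19200137 558.05837036
 559.20661055 559.50902921] [0.35122448 0.93629128]
-330 531.7 559.1 42
-310 532.4 559.4 35
-290 531.3 558.5 43
-270 531.9 559.5 41
-250 531.6 559.1 42
-230 531.7 559.0 47
-210 532.5 559.0 47
-190 530.9 559.5 44
-170 532.4 556.3 7
foot 942 ((437.00213623046875, 457.788330078125), (126.69780731201172, 174.09840393066406), 70.6581039428711) 9.600658357366973
```

```bash
cat >> h.py <<'E'
ANG=np.radians(69.44); BY=np.radians(104.)
def Rz(a):c,s=np.cos(a),np.sin(a);return np.array([[c,-s,0],[s,c,0],[0,0,1]])
def Ry(a):c,s=np.cos(a),np.sin(a);return np.array([[c,0,s],[0,1,0],[-s,0,c]])
S0=np.array([420.1,409.6,0.]); H=16.
TAU=np.radians(40); G=np.array([10,0,35.])   # grasp point in bin, tool lean
def tool(pos,R,sgn=1):
    """TCP pose for a bin pose"""
    z=np.array([np.sin(TAU),0,-np.cos(TAU)]);y=np.array([0,sgn,0.]);x=np.cross(y,z)
    T=np.c_[x,y,z];return pos+R@(G-6*z),R@T
def binpose(x,z,th):  # stand x, z relative to groove floor, tip angle deg
    return S0+Rz(ANG)@np.array([x,0,130+H+z]),Rz(ANG)@Ry(np.radians(th))
E
cat > plan.py <<'E'
import numpy as np
from scipy.sparse import coo_matrix
from scipy.sparse.csgraph import dijkstra
rects=[(0,33,-130,0),(0,5,22,35),(0,33,35,53),(27,33,0,35)]
def poly(c):
    o=[];c=c+[c[0]]
    for a,b in zip(c,c[1:]):
        a,b=np.array(a,float),np.array(b,float);n=int(np.hypot(*(b-a)))+1
        o+=[a+(b-a)*t for t in np.linspace(0,1,n,endpoint=False)]
    return o
P=np.array(poly([(55,0),(55,55),(66,55),(66,86),(62,86),(62,60),(51,60),(51,0)]))
def clear(x,z,th):
    t=np.radians(th);X=x[...,None]+P[:,0]*np.cos(t)+P[:,1]*np.sin(t);Z=z[...,None]-P[:,0]*np.sin(t)+P[:,1]*np.cos(t)
    m=np.full(x.shape,99.)
    for a,b,c,d in rects:
        qx=abs(X-(a+b)/2)-(b-a)/2;qz=abs(Z-(c+d)/2)-(d-c)/2
        s=np.hypot(np.maximum(qx,0),np.maximum(qz,0))+np.minimum(np.maximum(qx,qz),0);m=np.minimum(m,s.min(-1))
    return m
xs=np.arange(-135,-50,1.);zs=np.arange(-60,25,1.);ts=np.arange(0,51,2.5)
C=np.stack([clear(*np.meshgrid(xs,zs,indexing='ij'),t) for t in ts]) # t,x,z
I=np.arange(C.size).reshape(C.shape);r,c,w=[],[],[]
for dt,dx,dz in [(a,b,e) for a in(0,1) for b in(-1,0,1) for e in(-1,0,1) if (a,b,e)>(0,0,0)]+[(1,b,e) for b in(-2,2) for e in(-2,-1,0,1,2)]:
    def sl(n,k):return slice(max(0,-k),n-max(0,k)),slice(max(0,k),n+min(0,k))
    s=[sl(n,k) for n,k in zip(C.shape,(dt,dx,dz))]
    A=tuple(q[0] for q in s);B=tuple(q[1] for q in s)
    m=np.minimum(C[A],C[B]);ok=m>0.3
    r.append(I[A][ok]);c.append(I[B][ok]);w.append((np.hypot(np.hypot(dx,dz),2*dt))*(.02+1/np.minimum(m[ok],6)**3))
g=coo_matrix((np.concatenate(w),(np.concatenate(r),np.concatenate(c))),shape=(C.size,)*2).tocsr()
goal=I[0,list(xs).index(-56),list(zs).index(-53)]
start=I[list(ts).index(40),list(xs).index(-125),list(zs).index(-12)]
D,pr=dijkstra(g,directed=False,indices=start,return_predecessors=True)
n=goal;path=[]
while n>=0: path.append(n);n=pr[n]
path=[np.unravel_index(k,C.shape) for k in path[::-1]]
out=np.array([(xs[b],zs[e],ts[a],C[a,b,e]) for a,b,e in path]);np.save('path.npy',out)
print(np.round(out[out[:,3]<8],1).tolist())
E
python3 plan.py
python3 - <<'E'
from h import *
z=np.load('scene0.npz');p,d=z['p'],z['d'];W=np.load('W.npy')
hsv=cv2.cvtColor(p,cv2.COLOR_RGB2HSV)
m=(hsv[...,0]>105)&(hsv[...,0]<130)&(hsv[...,1]>120)&(d>0);m[:230]=0;m[300:]=0;m[:,:250]=0;m[:,310:]=0
m=cv2.erode(m.astype(np.uint8),np.ones((2,2)))>0
b=(W[m]-[423.2,206.2,0])@Rz(BY)
print('x hist',np.histogram(b[b[:,2]<50][:,0],bins=range(-70,76,4)))
print('y hist',np.histogram(b[b[:,2]<50][:,1],bins=range(-40,41,2)))
k=(b[:,2]<50)&(b[:,0]>48)&(abs(b[:,1])<25);print('back',np.median(b[k],0),k.sum(),np.polyfit(b[k,1],b[k,0],1))
k=(b[:,2]<50)&(b[:,1]>24)&(abs(b[:,0])<45);print('side',np.median(b[k],0),k.sum(),np.polyfit(b[k,0],b[k,1],1))
k=(b[:,2]>66);print('lip',b[k].mean(0),np.percentile(b[k],[5,95],axis=0))
for sg in(1,-1):
    for nm,(pp,R) in dict(pick=(np.array([423.2,206.2,0]),Rz(BY)),up=(np.array([423.2,206.2,140]),Rz(BY)),lvl=binpose(-60,0,0),tip=binpose(-125,-12,40),seat=binpose(-56,-54,0)).items():
        q=ctrl.solve_ik(*tool(pp,R,sg));print(sg,nm,None if q is None else np.round(q,2))
E
```

```text
[[-109.0, -10.0, 42.5, 7.6], [-108.0, -10.0, 42.5, 6.9], [-107.0, -9.0, 42.5, 6.8], [-106.0, -8.0, 42.5, 6.8], [-105.0, -7.0, 42.5, 6.7], [-104.0, -6.0, 42.5, 6.5], [-103.0, -6.0, 42.5, 5.9], [-102.0, -5.0, 42.5, 5.5], [-101.0, -5.0, 42.5, 5.1], [-100.0, -4.0, 42.5, 4.5], [-99.0, -4.0, 42.5, 4.3], [-98.0, -3.0, 42.5, 3.6], [-97.0, -3.0, 42.5, 3.5], [-96.0, -2.0, 42.5, 3.4], [-95.0, -1.0, 42.5, 3.4], [-94.0, 0.0, 42.5, 3.3], [-93.0, 1.0, 42.5, 3.3], [-91.0, -1.0, 40.0, 3.1], [-89.0, -3.0, 37.5, 2.7], [-87.0, -5.0, 35.0, 2.2], [-86.0, -5.0, 35.0, 2.2], [-84.0, -7.0, 32.5, 2.5], [-83.0, -8.0, 32.5, 2.9], [-83.0, -9.0, 32.5, 1.9], [-81.0, -11.0, 30.0, 2.5], [-81.0, -12.0, 30.0, 2.6], [-81.0, -13.0, 30.0, 1.6], [-79.0, -15.0, 27.5, 2.3], [-79.0, -16.0, 27.5, 2.3], [-79.0, -17.0, 27.5, 1.3], [-77.0, -19.0, 25.0, 2.3], [-77.0, -20.0, 25.0, 2.0], [-75.0, -22.0, 22.5, 1.3], [-75.0, -23.0, 22.5, 2.3], [-75.0, -24.0, 22.5, 1.6], [-73.0, -26.0, 20.0, 1.4], [-73.0, -27.0, 20.0, 2.1], [-73.0, -28.0, 20.0, 1.1], [-71.0, -30.0, 17.5, 1.6], [-71.0, -31.0, 17.5, 1.6], [-69.0, -33.0, 15.0, 1.0], [-69.0
[... 1166 characters left out ...]
32,  34,  36,
        38,  40]))
back [54.87350533  2.7206988  24.89508861] 94 [-9.22157776e-03  5.49190170e+01]
side [-0.10290466 25.14729082 30.26375317] 74 [-6.13414814e-03  2.52179950e+01]
lip [65.91101937  3.11376121 77.38226925] [[ 62.69517609 -16.96185606  67.48535489]
 [ 69.05948663  19.3813051   86.6153049 ]]
1 pick [-0.15  0.4   1.96  0.69  1.19  2.35]
1 up [-0.15  0.14  1.91  0.64  1.43  2.55]
1 lvl None
1 tip [ 0.52  0.13  1.79 -0.    1.22 -2.26]
1 seat None
-1 pick [-0.15  0.4   1.96  0.69  1.19 -0.8 ]
-1 up [-0.15  0.14  1.91  0.64  1.43 -0.6 ]
-1 lvl [ 0.24 -0.09  2.13  0.8   0.83  0.13]
-1 tip [ 0.52  0.13  1.79 -0.    1.22  0.88]
-1 seat [ 0.25  0.03  2.16  0.91  0.73 -0.02]
```

Run:
```python
from h import *
pb=np.array([426.,206.9,0]);R=Rz(BY)
T,Q=tool(pb,R,-1);a=Q[:,2]
st=lambda:sensors.read_state()
ctrl.move_ptp(T-90*a,Q);ctrl.move_l(T,vel=120)
s=st();print('reach',s['t'],s['eef_pos']-T,s['force'])
ctrl.gripper_to(50,force=90);s=st();print(s['grip_width'],s['grasp_force'],s['force'],s['eef_pos']-T)
ctrl.move_l(T+[0,0,150],vel=150);s=st();print('lift',s['t'],s['force'],s['grip_width'],s['eef_pos']-T)
T,Q=tool(*binpose(-95,14,0),-1);ctrl.move_ptp(T,Q);ctrl.hold(.3)
s=st();print('lvl',s['t'],s['force'],s['eef_pos']-T)
p,d=optics.grab_frame('scene');np.savez('s1.npz',p=p,d=d)
cv2.imwrite('pics/s1.png',cv2.resize(p[190:340,160:360],(800,600),interpolation=cv2.INTER_CUBIC)[:,:,::-1])
```

```text
reach 3.525 [ 0.69576063 -0.22859044  0.33173026] [-0.37957876  0.68912608  0.61417995]
54.18852783092391 95.69297790527344 [ 0.57115101 -4.6673555   6.34173523] [ 1.17998026 -0.62094667  0.95408433]
lift 5.0667 [-0.02710383 -0.65997575 -2.95487525] 54.48939016223802 [-8.96778038e-01  1.89731232e-03  1.48868133e+02]
lvl 6.0583 [-0.3700338  -0.04541922 -2.11701598] [ 1.16875825 -0.66954087 -0.09993315]
```

View pics/s1.png

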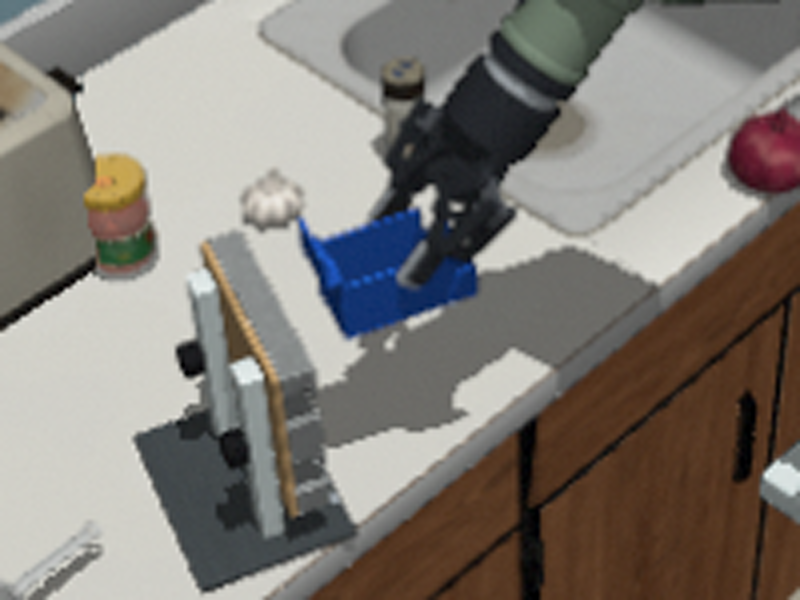

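The bin is held roughly level in front of the board, hook at crop (310,240) facing it. Next I touch the face, then the top.

Run:
```python
from h import *
st=lambda:sensors.read_state()
# bin tilt in grip from the side wall's / back's points
z=np.load('s1.npz');p,d=z['p'],z['d'];W=cloud('scene',d);hsv=cv2.cvtColor(p,cv2.COLOR_RGB2HSV)
m=(hsv[...,0]>105)&(hsv[...,0]<130)&(hsv[...,1]>120)&(d>0);m[:230]=0;m[300:]=0;m[:,:220]=0;m[:,310:]=0
m=cv2.erode(m.astype(np.uint8),np.ones((2,2)))>0
pp,R=binpose(-95,14,0);b=(W[m]-pp)@R
k=(b[:,0]>47)&(b[:,0]<62)&(b[:,2]<50)&(abs(b[:,1])<24);print('back x=',np.median(b[k],0),np.polyfit(b[k,2],b[k,0],1),np.polyfit(b[k,1],b[k,0],1))
k=(b[:,2]>66);print('lip',b[k].mean(0),np.percentile(b[k],98,axis=0))
v=Rz(ANG)[:,0]
def go(x,zz,th,vel,thr=None):
    T,Q=tool(*binpose(x,zz,th),-1);r=ctrl.move_l(T,Q,vel,thr);s=st();e=Rz(ANG).T@(s['eef_pos']-T)
    print((x,zz,th),'hit',r,'t',round(s['t'],2),'F',(Rz(ANG).T@s['force']).round(1),'err',e.round(2), 'actual x,z',(x+e[0]).round(2),(zz+e[2]).round(2));return r,x+e[0],zz+e[2]
go(-68,14,0,80);ctrl.hold(.2);go(-68,14,0,20)
r,x,_=go(-44,14,0,15,3)
if r:
    ctrl.hold(.2);go(x,14,0,10)
    go(x-2,14,0,20);ctrl.hold(.2)
    r,_,zz=go(x-2,-14,0,15,3);ctrl.hold(.2);go(x-2,zz,0,10)
    go(x-2,zz+12,0,50)
```

```text
back x= [55.12360286 21.89311678 32.94208173] [1.34607908e-02 5.37159489e+01] [-2.01374312e-02  5.44736218e+01]
lip [58.63048026 16.0612503  81.78444746] [68.47274767 30.84735876 88.64460905]
(-68, 14, 0) hit False t 6.6 F [-0.3  0.6 -3. ] err [ 0.09  0.37 -0.25] actual x,z -67.91 13.75
(-68, 14, 0) hit False t 7.05 F [ 0.8 -0.3 -2.1] err [-0.13 -0.09  0.06] actual x,z -68.13 14.06
(-44, 14, 0) hit True t 8.0 F [-0.2 -0.2 -2.7] err [-11.09   0.72  -1.29] actual x,z -55.09 12.71
(np.float64(-55.090232330748734), 14, 0) hit False t 8.61 F [ 0.9  0.8 -2. ] err [ 0.01 -0.08  0.08] actual x,z -55.08 14.08
(np.float64(-57.090232330748734), 14, 0) hit False t 8.86 F [ 1.  -0.6 -1.9] err [-0.14  0.04 -0.07] actual x,z -57.23 13.93
(np.float64(-57.090232330748734), -14, 0) hit True t 10.17 F [-1.9 -0.7  4.2] err [ 0.13  0.03 11.8 ] actual x,z -56.96 -2.2
(np.float64(-57.090232330748734), np.float64(-2.1977585230378907), 0) hit False t 10.77 F [ 1.  -0.4  4.1] err [ 0.08 -0.    0.06] actual x,z -57.01 -2.14
(np.float64(-57.090232330748734), np.float64(9.80224147696211), 0) hit False t 11.16 F [-0.4 -1.1 -2.9] err [-0.62  0.61 -0.84] actual x,z -57.71 8.96
```

```bash
cat > ins.py <<'E'
from h import *
import h,plan
h.H=15.9
st=lambda:sensors.read_state()
def go(x,zz,th,vel,thr=None):
    T,Q=tool(*binpose(x,zz,th),-1);r=ctrl.move_l(T,Q,vel,thr);s=st();e=Rz(ANG).T@(s['eef_pos']-T)
    print(np.round((x,zz,th),1),r,round(s['t'],2),'F',(Rz(ANG).T@s['force']).round(1),'e',e.round(2));return r
E
python3 - <<'E' | grep -v '^\[\['
from ins import *
P=np.load('path.npy');g=np.arange(-2.5,2.51,.25)
wp=[(-110,-10,42.5),(-104,-6,42.5),(-98,-3,42.5),(-93,1,42.5)]
x0=np.array(wp[-1][:2],float)
for t in np.arange(40,0,-2.5):
    q=P[(P[:,2]==t)&(P[:,0]>-95)]
    if not len(q): continue
    c=q[:,:2].mean(0);X,Z=np.meshgrid(c[0]+g,c[1]+g,indexing='ij');C=plan.clear(X,Z,t)
    i=np.unravel_index((C-.02*np.hypot(X-c[0],Z-c[1])).argmax(),C.shape);wp.append((X[i],Z[i],t));print(np.round(wp[-1],2),C[i].round(2))
wp.append((-56,-53,0));np.save('wp.npy',wp)
go(-95,12,0,100)
T,Q=tool(*binpose(-125,-12,42.5),-1);ctrl.move_ptp(T,Q);ctrl.hold(.3);print(st()['force'],st()['eef_pos']-T)
p,d=optics.grab_frame('scene')
cv2.imwrite('pics/s2.png',cv2.resize(p[190:340,160:360],(800,600),interpolation=cv2.INTER_CUBIC)[:,:,::-1])
for w in wp[:4]:
    if go(*w,30,5): print('STOP');break
E
```

```text
[-90.75  -0.5   40.  ] 3.15
[-86.5  -0.5  37.5] 3.03
[-84.   -3.5  35. ] 3.61
[-83.33  -7.5   32.5 ] 3.28
[-81.  -11.5  30. ] 3.02
[-79.  -15.5  27.5] 2.81
[-77.   -19.25  25.  ] 2.51
[-75.   -23.25  22.5 ] 2.31
[-73.   -26.75  20.  ] 2.14
[-71.  -30.5  17.5] 2.11
[-69. -34.  15.] 1.98
[-67.  -37.5  12.5] 1.91
[-65.   -40.75  10.  ] 1.82
[-63.25 -44.     7.5 ] 1.83
[-61.25 -47.25   5.  ] 1.79
[-58.75 -50.25   2.5 ] 1.48
[-95  12   0] False 11.69 F [-0.3  0.  -2.5] e [-0.13 -0.29  0.02]
[ 0.55659287 -0.89307928 -2.81716355] [-0.08967108 -0.83227018  0.06207041]
[-110.   -10.    42.5] False 13.49 F [-0.1 -0.1 -1.8] e [ 0.03  0.12 -0.13]
[-104.    -6.    42.5] False 13.88 F [-1.3  0.3 -2.6] e [ 0.27 -0.13  0.28]
[-98.   -3.   42.5] False 14.26 F [-0.7  0.7 -2.9] e [ 0.26 -0.08  0.17]
[-93.    1.   42.5] False 14.62 F [ 0.1  0.2 -2.4] e [ 0.28 -0.13  0.27]
```

View pics/s2.png

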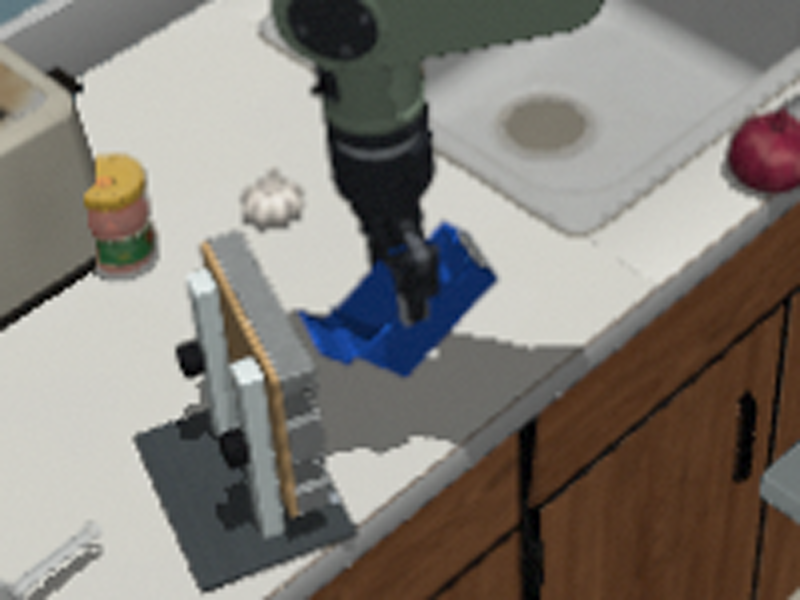

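The bin is tipped with the hook (crop (320,330)) at the groove, and it fed in with no contact. I'll continue with the swing.

```bash
python3 - <<'E' | grep -v '^\[\['
from ins import *
for w in np.load('wp.npy')[4:]:
    if go(*w,35,5): print('STOP');break
else:
    ctrl.hold(.3);print(Rz(ANG).T@st()['force'],st()['wrist_torque'])
E
```

```text
[-90.8  -0.5  40. ] False 14.88 F [-0.8  0.  -2. ] e [-0.64  0.13 -0.11]
[-86.5  -0.5  37.5] False 15.12 F [-0.1 -0.4 -0.6] e [-0.36 -0.07  0.09]
[-84.   -3.5  35. ] False 15.38 F [-0.5 -0.6 -3.3] e [-0.58  0.18 -0.28]
[-83.3  -7.5  32.5] False 15.62 F [-0.2  1.1 -2.3] e [-0.61  0.22 -0.3 ]
[-81.  -11.5  30. ] False 15.88 F [ 0.   0.4 -3.3] e [-0.45  0.18 -0.21]
[-79.  -15.5  27.5] False 16.12 F [ 0.8 -0.3 -2.8] e [-0.48  0.21 -0.25]
[-77.  -19.2  25. ] False 16.38 F [ 0.8  0.6 -2.6] e [-0.47  0.19 -0.22]
[-75.  -23.2  22.5] False 16.62 F [-0.4  0.2 -2.2] e [-0.5   0.25 -0.29]
[-73.  -26.8  20. ] False 16.88 F [-0.5  0.2 -2.3] e [-0.48  0.24 -0.27]
[-71.  -30.5  17.5] False 17.12 F [ 0.2  0.1 -1.9] e [-0.51  0.27 -0.34]
[-69. -34.  15.] False 17.38 F [ 0.4 -1.  -1.5] e [-0.49  0.25 -0.34]
[-67.  -37.5  12.5] False 17.62 F [ 0.2  0.1 -2.9] e [-0.45  0.29 -0.36]
[-65.  -40.8  10. ] False 17.88 F [-0.7 -0.7 -2.5] e [-0.39  0.18 -0.29]
[-63.2 -44.    7.5] False 18.12 F [-0.5 -0.5 -2.6] e [-0.29  0.12 -0.2 ]
[-61.2 -47.2   5. ] False 18.38 F [ 0.2 -0.4 -1.9] e [-0.17  0.03 -0.09]
[-58.8 -50.2   2.5] False 18.62 F [-0.3  0.6 -2.1] e [-0.12 -0.04 -0.02]
[-56. -53.   0.] False 18.88 F [-0.2 -0.4 -2.6] e [ 0.11 -0.31  0.27]
[-0.17006706 -0.81719677 -3.77696732] [-0.56791958  0.19363784 -0.01416524]
```

```bash
python3 - <<'E' | grep -v '^\[\['
from ins import *
def F():
    a=[]
    for _ in range(6): ctrl.hold(.02);a.append(Rz(ANG).T@st()['force'])
    return np.mean(a,0)
go(-53.5,-53,0,10,2.5);e=Rz(ANG).T@(st()['eef_pos']-tool(*binpose(-55,-53,0),-1)[0]);print('face',e,F())
x=min(-55+e[0],-54.8)
r=go(x,-58,0,12,3);e=Rz(ANG).T@(st()['eef_pos']-tool(*binpose(x,-55,0),-1)[0]);print('floor',e,F())
z=-55+e[2]
for i in range(30):
    f=F();print(round(z,2),f.round(1),end=' ')
    if f[2]>9.5 or abs(f[0])>10: break
    z-=.25 if f[2]<7 else .12
    ctrl.move_l(tool(*binpose(x,z,0),-1)[0],vel=20)
t0=st()['t']
while st()['t']-t0<1.6:
    f=F();
    if f[2]<9.5: z-=.1
    elif f[2]>12: z+=.1
    ctrl.move_l(tool(*binpose(x,z,0),-1)[0],vel=20)
    print('hold',round(st()['t']-t0,2),f.round(1))
print(st()['t'],z,x)
E
```

```text
[-53.5 -53.    0. ] True 19.42 F [-0.5  0.5 -1.6] e [-1.69  0.71 -1.05]
face [-0.18559945  0.70679744 -1.05317337] [ 0.46637424 -0.07981019 -1.01816746]
[-55.2 -58.    0. ] True 19.73 F [-2.3 -0.1  5. ] e [0.01 0.95 3.04]
floor [0.00912341 0.95286844 0.04258501] [-1.13804394  0.11740316  3.69837815]
-54.96 [-0.5  0.   4.5] -55.21 [-2.3  1.8  5.4] -55.46 [-3.3  2.2  6.5] -55.71 [-4.3  2.2  7.6] -55.83 [-4.5  2.7  8.5] -55.95 [-5.8  2.9  9.4] -56.07 [-6.6  3.2 10.4] hold 0.35 [-6.8  2.7 10.4]
hold 0.7 [-6.2  3.1 10.4]
hold 1.05 [-6.8  2.7 10.4]
hold 1.4 [-6.6  2.8 10.3]
hold 1.75 [-6.9  2.8 10.4]
23.775 -56.06741498717083 -55.18559944707999
```

```bash
python3 - <<'E' | grep -v '^\[\['
from ins import *
x=-55.186
def F():
    a=[]
    for _ in range(6): ctrl.hold(.02);a.append(Rz(ANG).T@st()['force'])
    return np.mean(a,0)
m=lambda z:ctrl.move_l(tool(*binpose(x,z,0),-1)[0],vel=20)
m(-56.2);print(F().round(1));ctrl.hold(1.1);print(F().round(1))
m(-55.1);print('relax',F().round(1))
ctrl.gripper_to(82);print(st()['grip_width'],F().round(1))
T,Q=tool(*binpose(x,-55,0),-1);ctrl.move_l(T-110*Q[:,2],vel=100)
T2=T-110*Q[:,2]+[-0,-120,60];ctrl.move_l(T2,vel=150);ctrl.hold(.5);print(st()['t'],F())
p,d=optics.grab_frame('scene');W=cloud('scene',d)
cv2.imwrite('pics/s3.png',cv2.resize(p[190:340,160:360],(800,600),interpolation=cv2.INTER_CUBIC)[:,:,::-1])
hsv=cv2.cvtColor(p,cv2.COLOR_RGB2HSV)
k=(hsv[...,0]>105)&(hsv[...,0]<130)&(hsv[...,1]>120)&(d>0);k[:220]=0;k[320:]=0;k[:,:200]=0;k[:,320:]=0
pp,R=binpose(-55,-55,0);b=(W[k]-pp)@R;print(len(b),np.percentile(b,[2,50,98],axis=0).round(1))
s=b[(b[:,1]>24)];print('side',np.percentile(s,[3,97],axis=0).round(1))
for lo in range(-54,50,15):
    q=s[(s[:,0]>=lo)&(s[:,0]<lo+15)]
    if len(q):print(lo,np.percentile(q[:,2],[5,95]).round(1))
E
```

```text
[-7.6  3.  11.2]
[-7.9  3.2 11.5]
relax [-1.5  2.8  5.7]
81.8839756301624 [ 0.3  0.1 -0.3]
28.9583 [ 0.10011842 -0.21811221 -0.09004325]
655 [[-50.5 -29.5  -1.5]
 [ -3.8  22.7  24.2]
 [ 40.9  32.   55.6]]
side [[-46.2  24.3   1.8]
 [ 44.   32.3  56. ]]
-54 [ 3.2 29.5]
-39 [ 2.5 48.9]
-24 [ 5.2 51.9]
-9 [ 3.3 54.8]
6 [ 3.6 51.4]
21 [ 4.2 53.7]
36 [ 6.4 53.3]
```

View pics/s3.png

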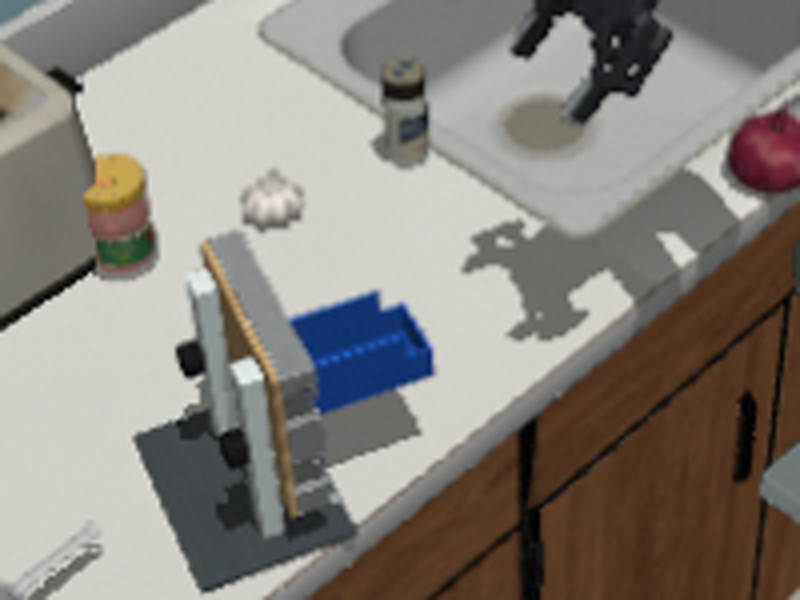

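The bin hangs level against the board at crop (365,350), the gripper is clear at (600,60), and the bystanders haven't moved.

```bash
python3 -c "
from plant import ctrl
print(ctrl.finish_job())"
```

```text
the job is handed in; nothing more can be done
None
```

The bin hangs level and flat in the upper groove; I pressed it down at about 10–12 N for over a second, released it, and handed the job in at about 29 s, with the other things left where they were.

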